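# Proof-pull a suction anchor with a spring gauge

## Robot

A 6-joint arm with a two-finger parallel gripper is mounted at the origin on a cart in front of the work surface, level with it; the furniture and walls round the work are solid. World frame = base frame: x ahead of the robot, y to its left, z up, the work surface at z = 0. Lengths are in mm, angles in rad, forces in N, time in s.
With the tool pointing down it reaches from about 350 to 875 mm from the base axis. Payload 4.2 kg.
Tool frame: the origin (TCP) lies between the finger pads; the fingertips stand 25 mm ahead of it and the grasp point (between the pads) lies 6 mm ahead of it; z points along the fingers, y is the line along which they close (so a half turn about z gives the same grasp; the last joint's range is limited). The gripper opens to 85 mm and grips with 20 to 120 N. Pads are 22 mm wide; open, the fingers measure 114 mm over their backs; the gripper's body (76 mm by 85 mm) begins 54 mm behind the grasp point. The pads swing forward as they close: fully open they stand 13 mm farther back than shut.
Start: joints at [-1.038, 0.385, 0.008, 0, -1.194, -0.259], TCP at [169.011, -601.693, 256.312] pointing down, gripper open.
Joint ranges: [-3.14, 3.14], [-1.21, 2.06], [-1.07, 1.41], [-3.16, 2.05], [-2.99, -0.16], [-3.1, 3.1]. Speed limits (rad/s): [2.79, 2.79, 3.14, 3.14, 3.14, 3.14].

## Interface

Orientations are given as a unit quaternion [x, y, z, w].
In Python, from bench import arm gives the robot as it stands.
- The arm moves only by the shell command python3 -m pendant 'ROWS'. ROWS is JSON, a list of rows, each a list of 7 numbers: the shift along the tool's x, y, z in m, then the turn, a rotation vector about the tool's x, y, z in degrees, then the finger opening in m, from 0 to 0.0854. In form: [[x, y, z, wx, wy, wz, fingers], ...]. A call has 1 to 12 rows; each row shifts and turns the commanded pose from where the row before left it, along the tool's axes as they then stand; what a row does not reach is not made up. A row lasts 1/10 s, in which the tool goes at most 50 mm and 8.59 degrees, less where a joint would pass 70% of its speed; a pose out of reach is approached as far as the arm can. A call is refused whole if a number of a shift passes 0.05 or a number of a turn 8.59, either way. A call with a gripper value outside its range is refused whole. The fingers move at their own pace and stop on an object; the grip force is fixed at half the most. Time passes only in rows, so rows that do not move let the fingers close. It gives the time, the measured TCP pose, the force, the opening and the grip force at its end, in the units of the state.
- arm.read_state(): the state, without advancing time (a new reading comes with each control period).
- arm.get_image(name): name is "scene" or "side" or "wrist"; returns a dict with "image" (384x512x3 uint8, red, green, blue), "fx", "fy", "cx", "cy" (pixels), "xyz" and "rotation" of the camera in the world. Camera axes: x right, y down, z forward; pixel columns grow to the right and rows downward; lengths in mm; the calibration is good to about 2 mm. The wrist camera is an equidistant fisheye: a pixel r from the principal point sees the ray r / f radians off the axis. A picture is of the moment at which its call begins. There is no depth.
- arm.job_done(): hands the job in; it is judged then, once.
The state is a dict: "clock": time; "joints": joint angles; "joint_vel": joint speeds; "joint_efforts": joint torques, N m; "position": TCP position; "ee_rot": TCP orientation; "contact_force": force on the tool from outside, world axes, zero at the start; "wrist_torque": the same for the moment, N m; "gripper_width": finger opening in mm; "grasp_force": force on a finger pad.
Only numpy, scipy, OpenCV 4.12 (cv2) and the standard library are available. Lean on these libraries where they do the work, as an engineer would, in place of code of your own. Each camera call takes 0.05 s, during which the arm holds its last target. There are 200 camera calls.

## Task

A spring pull gauge is hooked to the suction anchor on the worktop; test the anchor by taking the gauge's orange handle, drawing it straight out until the red pointer is level with the blue marker (within half of a 10 mm scale division), and keeping it there for at least three seconds. Do not pull more than one division past the marker, and leave the blue marker and the things standing round the gauge as they are. The handle springs back if let go: finish while still gripping it, with the pointer held at the marker.

Things in the scene. Friction and masses are not known exactly. Their poses are not given: they have to be found in the camera images.
- gauge: Grey spring gauge fixed to the worktop: housing 115 x 56 mm, top 50 mm high (nothing over 60 mm), white scale on top with black lines every 10 mm. Origin: on the worktop under the middle of the housing's mouth. +x runs level from the mouth back along the housing to a black suction anchor (72 mm across, centre at x = 155 mm); -x is the pull direction; z up.
- handle: D-shaped pull handle; axes parallel to the gauge's. Origin: centre of its orange grip bar, 33 mm above the worktop, 63 mm in front of the mouth at rest. The bar runs along y: 76 mm long, 14 mm thick in x, 22 mm high (underside 22 mm above the worktop). Behind it (+x) is an open window for a finger, 39 mm in x by 60 mm in y, then a black cross-piece.
- puller (a joint): How far the handle is drawn out, m: 0 at rest (at the start), up to 0.085; straight along the gauge's -x. A spring pulls it back with 3 N at 0 and 200 N/m more (15 N at 0.060). The handle and the pointer move with it as one piece.
- marker (a joint): Where the blue marker is set, m, 0.025 to 0.060 at the start: the pointer is level with the marker when joint puller has the same value. It slides stiffly on the housing; leave it where it is.
- pointer_tip (a point): Tip of the red pointer, over the middle line of the scale on top of the housing, 53 mm above the worktop; 100 mm behind the mouth at rest; moves with the handle. The pointer is a red bar 20 mm long, on the gauge's -y side of the middle line.
- marker_tip (a point): The point on the middle line of the scale, 53 mm above the worktop, at which the blue marker points; axes parallel to the gauge's. The marker is a 12 mm wide blue clip with a thin blue bar, on the gauge's +y side edge.
- jar_honey: Bystander: glass honey jar with a green lid, 64 x 68 x 84 mm, standing loose on the gauge's -y side. Origin: centre of its underside.
- shaker_pepper: Bystander: clear pepper shaker with a grey top, 44 mm across, 90 mm high, standing loose. Origin: centre of its underside.
- kitchen_timer: Bystander: red and white round kitchen timer, 67 x 65 x 59 mm, standing loose. Origin: centre of its underside.

How it is judged (in metres and radians):
On the way:
1. the gripped handle is held out with the pointer level with the marker for two and a half seconds (x of pointer_tip in the frame of marker_tip between -0.005 and 0.005 m and contact force between the fingers and handle above 3 N), for 2.5 s.
At the end, for the whole second after the job is handed in: The pointer is within 5 mm of the marker along the scale and still (under 10 mm/s), and the fingers hold the handle with more than 3 N (all of step 1 and velocity of joint puller between -0.01 and 0.01 m/s); the arm keeps its last pose, push and grip.
It fails at once if the pointer is pulled more than 10 mm (one division) past the marker (x of pointer_tip in the frame of marker_tip below -0.011 m).
It fails at once if the blue marker is shifted by more than 4 mm (distance of marker_tip from where it was at the start of the episode above 0.004 m).
It fails at once if the honey jar is pushed more than 20 mm or tipped over (distance of jar_honey from where it was at the start of the episode above 0.02 m or angle between jar_honey's own z axis and vertical above 0.4 rad).
It fails at once if the pepper shaker is pushed more than 20 mm or tipped over (distance of shaker_pepper from where it was at the start of the episode above 0.02 m or angle between shaker_pepper's own z axis and vertical above 0.4 rad).
It fails at once if the kitchen timer is pushed more than 20 mm or tipped over (distance of kitchen_timer from where it was at the start of the episode above 0.02 m or angle between kitchen_timer's own z axis and vertical above 0.4 rad).
It also fails if it takes over 40 s, if anything falls off the work surface, if the arm or the gripper's body presses on something with over 40 N, if the wrist force passes 120 N, or if a joint passes its speed limit or range.

## Working session

There is one attempt and no reset: what is moved stays moved. The work goes in short steps, Python scripts to look and compute and a shell command to move; the robot and the scene stay as the last step left them, time stands still between calls to the robot, and variables do not carry over. Pictures are saved under pics/ and viewed, at most 10 in all, crops included, and the job is handed in when it is done.

```bash
mkdir -p pics
cat > h.py <<'E'
import numpy as np, cv2, json
from bench import arm
def snap(n,out):
    d=arm.get_image(n); cv2.imwrite(f'pics/{out}.png',d['image'][:,:,::-1]); 
    m={k:np.array(d[k]).tolist() for k in d if k!='image'}; json.dump(m,open(f'pics/{out}.json','w')); return d
def ray(out,u,v):
    m=json.load(open(f'pics/{out}.json')); a=(u-m['cx'])/m['fx']; b=(v-m['cy'])/m['fy']
    if out.startswith('wrist'):
        r=np.hypot(a,b); d=np.array([a/r*np.sin(r),b/r*np.sin(r),np.cos(r)])
    else: d=np.array([a,b,1.])
    R=np.array(m['rotation']); 
    return np.array(m['xyz']),R.reshape(3,3)@(d/np.linalg.norm(d))
def onz(out,u,v,z):
    c,d=ray(out,u,v); return c+d*(z-c[2])/d[2]
def tri(*obs):
    A=np.zeros((3,3));b=np.zeros(3)
    for o in obs:
        c,d=ray(*o); P=np.eye(3)-np.outer(d,d); A+=P;b+=P@c
    p=np.linalg.solve(A,b); return p,[float(np.linalg.norm(np.cross(p-ray(*o)[0],ray(*o)[1]))) for o in obs]
E
python3 - <<'E'
from h import *
a=[snap(n,n+'0') for n in('scene','side','wrist')]
print([ (np.array(d['xyz']).round(),np.array(d['rotation']).round(2).tolist(),d['fx']) for d in a])
im=np.zeros((600,800,3),np.uint8)
cv2.imwrite('pics/all0.png',np.vstack([np.hstack([cv2.resize(a[0]['image'],(400,300)),cv2.resize(a[1]['image'],(400,300))]),np.hstack([cv2.resize(a[2]['image'],(400,300)),im[:300,:400]])])[:,:,::-1])
print(arm.read_state())
E
```

```text
[(array([284., 522., 737.]), [-0.3, 0.89, -0.32, 0.12], 393.00598245182977), (array([ 561., -527.,  654.]), [0.92, -0.03, 0.02, -0.4], 467.65831489715043), (array([ 105., -619.,  373.]), [0.6, 0.79, 0.11, 0.08], 297.3186396354542)]
{'clock': 0.15, 'joints': array([-1.03840936e+00,  3.85381066e-01,  6.92801251e-03, -3.56639842e-04,
       -1.19397492e+00, -2.58580788e-01]), 'joint_vel': array([-0.00137506, -0.00340082,  0.00477597,  0.00235017, -0.00049905,
       -0.00030627]), 'joint_efforts': array([ 2.34076979e-04, -3.92679513e+01,  1.88581914e+01,  4.18859392e+00,
       -3.42915468e-03,  3.31696633e-06]), 'position': array([ 168.89813233, -601.33375062,  255.46686041]), 'ee_rot': array([-1.36410659e-01,  9.90652027e-01,  8.16707740e-04, -1.61339046e-04]), 'contact_force': array([-0.16949987,  0.36562777, -1.08578345]), 'wrist_torque': array([-0.0617664 , -0.01969761, -0.03597369]), 'grasp_force': 0.0, 'gripper_width': 85.66848920625135}
```

View pics/all0.png

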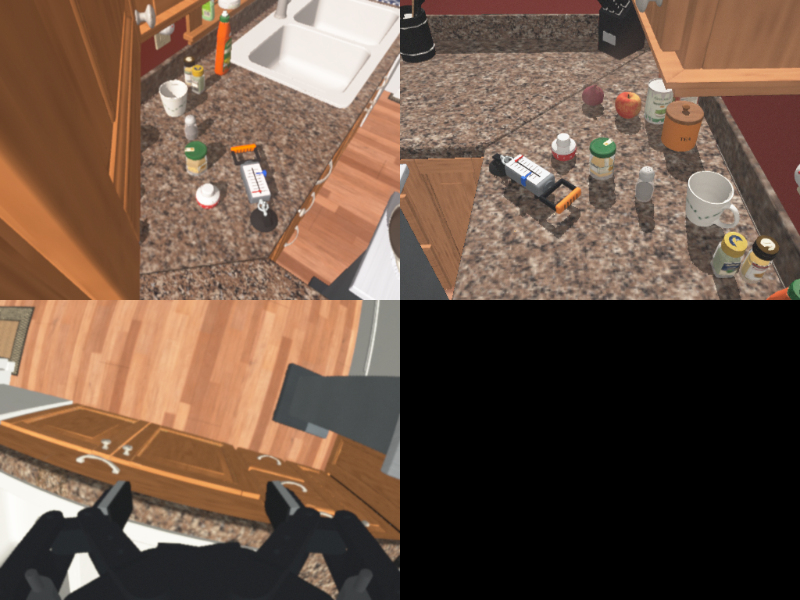

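The overview shows the gauge near scene (255,185) and side (535,180) in the half-size panels. I'm enlarging both.

```bash
sed -i "s/R=np.array(m\['rotation'\]); /from scipy.spatial.transform import Rotation as Ro; R=Ro.from_quat(m['rotation']).as_matrix()/; " h.py
python3 - <<'E'
import cv2,numpy as np
a=cv2.imread('pics/scene0.png')[175:305,220:370]; b=cv2.imread('pics/side0.png')[165:285,105:325]
cv2.imwrite('pics/c1.png',cv2.resize(a,None,fx=4.6,fy=4.6,interpolation=cv2.INTER_CUBIC))
cv2.imwrite('pics/c2.png',cv2.resize(b,None,fx=3.6,fy=3.6,interpolation=cv2.INTER_CUBIC))
E
```

```text
(no output)
```

View pics/c1.png

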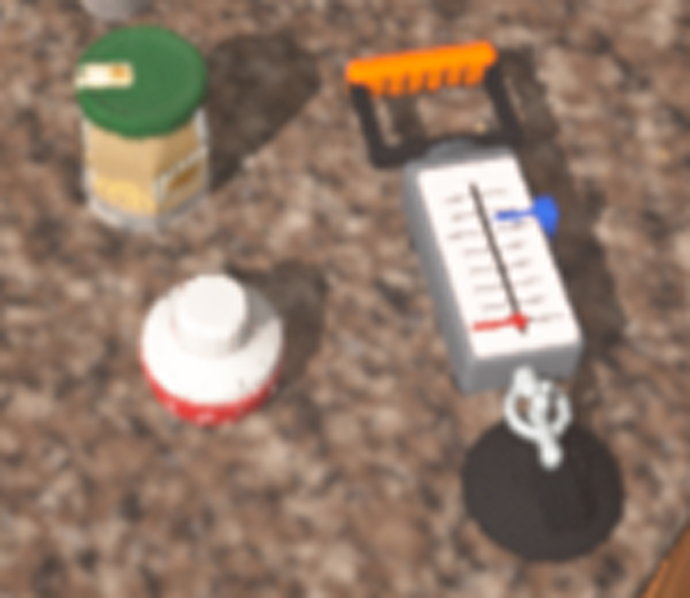

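View pics/c2.png

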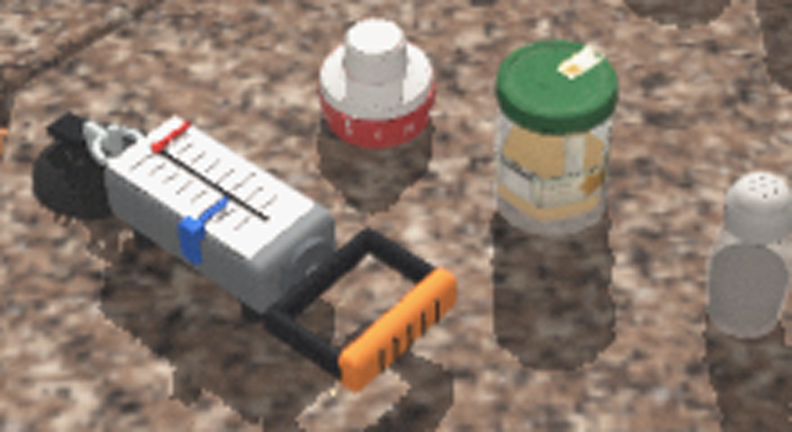

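Run:
```python
from h import *
S=lambda u,v:('scene0',u/4.6+220-.5+.1,v/4.6+175-.4); D=lambda u,v:('side0',u/3.6+105-.4,v/3.6+165-.4)
P={}
for n,s,d in [('tip',(521,322),(157,149)),('lineend',(474,185),(267,218)),('marktip',(497,217),(226,203)),('barJ',(351,76),(446,289)),('barN',(493,58),(350,367)),('jartop',(142,80),(557,85)),('timertop',(213,305),(375,38))]:
    p,r=tri(S(*s),D(*d)); P[n]=p; print(n,p.round(1),np.round(r,1))
for n,s in [('tip',(521,322)),('lineend',(474,185)),('mk',(487,217))]: print(n,onz(*S(*s),52).round(1))
for n,s in [('tip',(157,149)),('lineend',(267,218)),('mk',(222,192))]: print(n,onz(*D(*s),52).round(1))
print('anchor',onz(*S(545,495),3).round())
print('jar',onz(*D(552,195),5).round(),'shaker',onz(*D(750,300),10).round())
v=P['barJ']-P['barN'];print(np.linalg.norm(v),np.degrees(np.arctan2(v[1],v[0])),(P['barJ']+P['barN'])/2)
print(arm.read_state()['position'])
```

```text
tip [433.2 100.6  51.8] [0.3 0.3]
lineend [490.2  49.4  51.6] [0.5 0.5]
marktip [470.7  59.4  53.1] [0.4 0.4]
barJ [578.7  16.   33.4] [1.6 1.6]
barN [529.8 -33.9  37.1] [1.4 1.4]
jartop [637.9 110.5  79.3] [0.2 0.2]
timertop [544.7 178.2  56.6] [0.3 0.3]
tip [433.4 100.8  52. ]
lineend [489.5  49.6  52. ]
mk [475.1  61.5  52. ]
tip [432.9 100.3  52. ]
lineend [490.7  49.2  52. ]
mk [467.7  68.   52. ]
anchor [390. 141.   3.]
jar [637. 104.   5.] shaker [731.  21.  10.]
70.06318413812218 45.591668668670984 [554.23133276  -8.95136725  35.26114979]
[ 168.89813233 -601.33375062  255.46686041]
```

```bash
python3 -m pendant '[[-0.033,0.029,0.006,0,0,0,0.04],[-0.033,0.029,0.006,0,0,0,0.04],[-0.033,0.029,0.006,0,0,0,0.04],[-0.033,0.029,0.006,0,0,0,0.04],[-0.033,0.029,0.006,0,0,0,0.04],[-0.033,0.029,0.006,0,0,0,0.04],[-0.033,0.029,0.006,0,0,0,0.04],[-0.033,0.029,0.006,0,0,0,0.04],[-0.033,0.029,0.006,0,0,0,0.04],[-0.033,0.029,0.006,0,0,0,0.04],[-0.033,0.029,0.006,0,0,0,0.04],[-0.033,0.029,0.006,0,0,0,0.04]]'
python3 -m pendant '[[-0.033,0.029,0.006,0,0,0,0.04],[-0.033,0.029,0.006,0,0,0,0.04],[-0.033,0.029,0.006,0,0,0,0.04],[-0.033,0.029,0.006,0,0,0,0.04],[0,0,0,0,0,-8,0.04],[0,0,0,0,0,-8,0.04],[0,0,0,0,0,-8,0.04],[0,0,0,0,0,-8,0.04],[0,0,0,0,0,0,0.04],[0,0,0,0,0,0,0.04]]'
cat > s.py <<'E'
from h import *
from scipy.spatial.transform import Rotation as Ro
def need(t):
    s=arm.read_state(); R=Ro.from_quat(s['ee_rot']).as_matrix()
    print('tool move mm',(R.T@(np.array(t)-s['position'])).round(1),'yaw y',np.degrees(np.arctan2(R[1,1],R[0,1])).round(2),'tilt',R[:,2].round(3),s['gripper_width'],s['clock'],s['position'])
E
python3 -c "
from s import *
need([554,-9,39]); snap('wrist','wrist1')
im=cv2.imread('pics/wrist1.png');cv2.imwrite('pics/w1.png',cv2.resize(im,None,fx=1.55,fy=1.55))"
```

```text
clock: 1.35
position: [456.7, -157.9, 184.1]
ee_rot: [-0.137, 0.991, -0.0, 0.0]
contact_force: [0.5, -0.8, -0.1]
gripper_width: 40.1
grasp_force: 0.0
clock: 2.35
position: [551.7, -12.2, 160.1]
ee_rot: [-0.403, 0.915, 0.0, -0.0]
contact_force: [0.5, -0.4, 0.3]
gripper_width: 39.7
grasp_force: 0.0
tool move mm [ -4.    0.5 121.1] yaw y 137.52 tilt [-0. -0. -1.] 39.693484882672664 2.35 [551.7377938  -12.24339691 160.12807583]
```

View pics/w1.png

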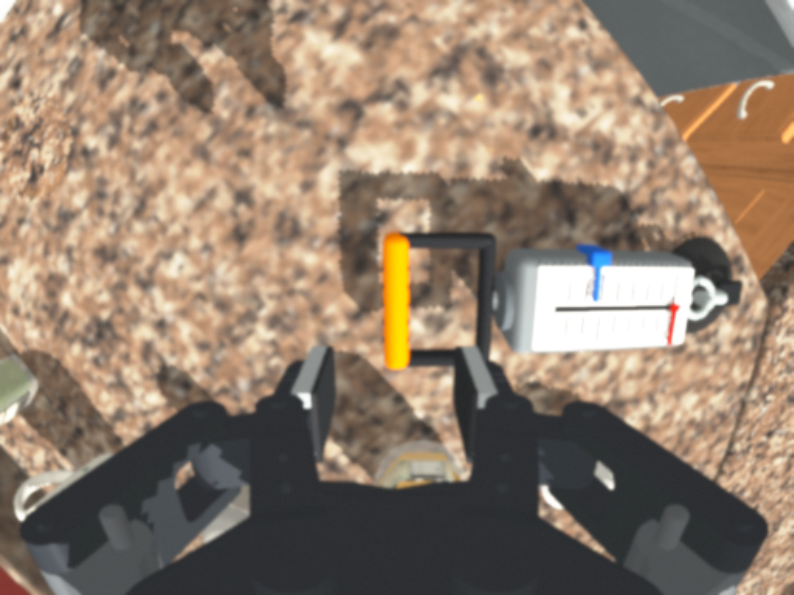

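Run:
```python
from h import *
W=lambda u,v:('wrist1',u/1.55,v/1.55)
a,b=onz(*W(397,236),44),onz(*W(397,367),44); c=(a+b)/2
print('bar',a.round(1),b.round(1),c.round(1),np.degrees(np.arctan2(*(b-a)[1::-1])))
t,m=onz(*W(673,308),53),onz(*W(597,308),53); l=onz(*W(556,310),52)
v=c-t;v[2]=0;print('tip',t.round(1),'mk',m.round(1),np.linalg.norm(m-t),np.linalg.norm(v),np.degrees(np.arctan2(v[1],v[0])))
S=lambda u,v:('scene0',u/4.6+220-.4,v/4.6+175-.4); D=lambda u,v:('side0',u/3.6+105-.4,v/3.6+165-.4)
for n,s,d,w in [('tip',(521,322),(157,149),(673,308)),('marktip',(497,217),(226,203),(597,299)),('barJ',(351,76),(446,289),(397,367)),('barN',(493,58),(350,367),(397,236))]:
    p,r=tri(S(*s),D(*d),W(*w));print(n,p.round(1),np.round(r,1))
```

```text
bar [528.2 -33.7  44. ] [577.5  20.2  44. ] [552.8  -6.8  44. ] 47.60480236718203
tip [433.7 103.2  53. ] mk [471.9  67.3  53. ] 52.34914189063296 162.0953640407633 -42.72209002806334
tip [433.3 101.6  52.7] [0.3 1.5 1.6]
marktip [470.1  60.6  54.2] [0.7 1.7 1.9]
barJ [578.7  18.9  35. ] [1.4 4.1 4.2]
barN [529.4 -33.5  37.2] [1.2 1.6 0.8]
```

The wrist view shows the bar at x≈397, midway between the fingers (318 and 477), with the window clear, so I can go straight down.

```bash
python3 -m pendant '[[-0.004,0.001,0.025,0,0,0,0.04],[0,0,0.03,0,0,0,0.04],[0,0,0.025,0,0,0,0.04],[0,0,0.02,0,0,0,0.04],[0,0,0.014,0,0,0,0.04],[0,0,0.007,0,0,0,0.04],[0,0,0,0,0,0,0.04]]'
python3 -m pendant '[[0,0,0,0,0,0,0.02],[0,0,0,0,0,0,0.01],[0,0,0,0,0,0,0],[0,0,0,0,0,0,0],[0,0,0,0,0,0,0],[0,0,0,0,0,0,0]]'; python3 -c "
from s import *
need([554,-9,39]);snap('side','side2')"
```

```text
clock: 3.1
position: [553.4, -8.7, 38.5]
ee_rot: [-0.404, 0.915, 0.0, -0.001]
contact_force: [-0.8, 0.8, -0.9]
gripper_width: 39.9
grasp_force: 0.0
clock: 3.7
position: [554.3, -8.3, 40.4]
ee_rot: [-0.404, 0.915, -0.0, 0.001]
contact_force: [-2.1, 1.8, 5.9]
gripper_width: 13.0
grasp_force: 59.8
tool move mm [ 0.8 -0.3  1.4] yaw y 137.71 tilt [ 0.002  0.    -1.   ] 13.040901975923655 3.7 [554.2963772   -8.25502903  40.37888013]
```

Gripped (13 mm opening, 60 N). I'll draw it out 45 mm first, then measure the remaining gap.

```bash
python3 -m pendant '[[0,-0.005,0,0,0,0,0],[0,-0.005,0,0,0,0,0],[0,-0.005,0,0,0,0,0],[0,-0.005,0,0,0,0,0],[0,-0.005,0,0,0,0,0],[0,-0.005,0,0,0,0,0],[0,-0.005,0,0,0,0,0],[0,-0.005,0,0,0,0,0],[0,-0.005,0,0,0,0,0],[0,0,0,0,0,0,0],[0,0,0,0,0,0,0]]'; python3 -c "
from s import *
need([554.3,-8.3,40.4]);a=snap('side','side3')['image'];b=snap('scene','scene3')['image'];c=snap('wrist','wrist3')['image']
r=lambda i:cv2.resize(i,(400,300),interpolation=2)
cv2.imwrite('pics/v3.png',np.vstack([np.hstack([r(a[180:255,110:210]),r(b[205:265,300:380])]),np.hstack([r(c),r(c[150:285,332:512])])])[:,:,::-1])"
```

```text
clock: 4.85
position: [586.2, -37.2, 40.4]
ee_rot: [-0.404, 0.915, 0.001, -0.0]
contact_force: [-6.8, 9.8, 9.9]
gripper_width: 13.4
grasp_force: 60.5
tool move mm [ 0.1 43.   0. ] yaw y 137.7 tilt [-0.001  0.002 -1.   ] 13.427333406544426 4.85 [586.21142425 -37.18187409  40.35654695]
```

View pics/v3.png

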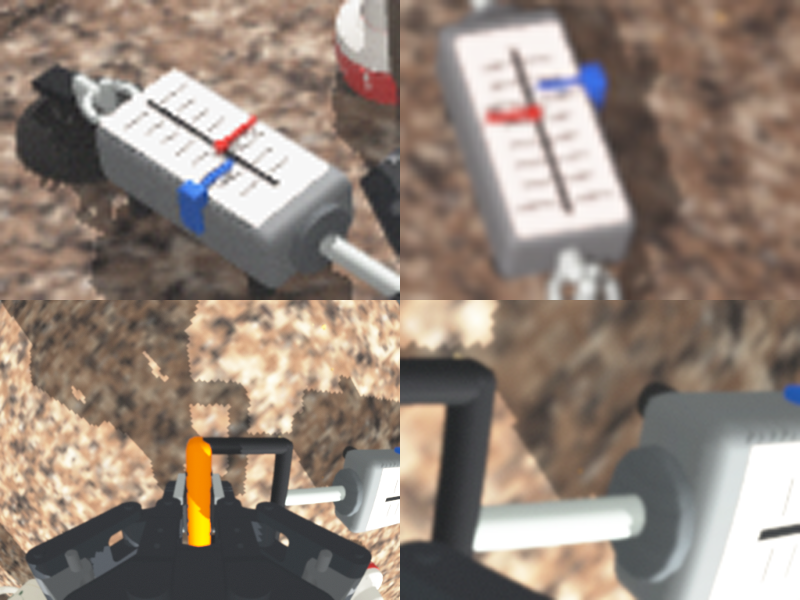

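Side panel: red tip at (216,146), blue tip at (231,166). Scene panel: red tip at (141,112), blue tip at (141,85). I'll turn that into the gap along the scale.

Run:
```python
from h import *
S=lambda u,v:('scene3',u/5+300-.4,v/5+205-.4); D=lambda u,v:('side3',u/4+110-.4,v/4+180-.4)
a=np.radians(-42.4);d=np.array([np.cos(a),np.sin(a),0])
t,r=tri(S(141,112),D(216,146));m,q=tri(S(141,85),D(231,166));print(t,r,m,q,(m-t)@d)
for f,p1,p2 in((S,(141,112),(141,85)),(D,(216,146),(231,166))): print((onz(*f(*p2),53)-onz(*f(*p1),53))@d)
```

```text
[463.30331508  71.15823548  53.84755344] [0.3602541542417315, 0.36025415424163043] [470.65468677  58.93712115  53.25961353] [0.38512853792998064, 0.3851285379299246] 13.669386260573514
13.315900539013452
14.1304324356306
```

```bash
python3 -m pendant '[[0,-0.004,0,0,0,0,0],[0,-0.004,0,0,0,0,0],[0,-0.003,0,0,0,0,0],[0,0,0,0,0,0,0],[0,0,0,0,0,0,0]]'; python3 -c "
from s import *
need([554.3,-8.3,40.4]);a=snap('side','side4')['image'];b=snap('scene','scene4')['image']
r=lambda i:cv2.resize(i,(400,400),interpolation=2)
cv2.imwrite('pics/v4.png',np.hstack([r(a[195:245,140:190]),r(b[200:250,310:360])])[:,:,::-1])"
```

```text
clock: 5.5
position: [593.9, -44.1, 40.4]
ee_rot: [-0.404, 0.915, 0.001, -0.001]
contact_force: [-7.6, 12.1, 10.0]
gripper_width: 13.4
grasp_force: 60.7
tool move mm [ 0.1 53.4  0.1] yaw y 137.71 tilt [-0.002  0.002 -1.   ] 13.43545607175448 5.5 [593.87953229 -44.12126903  40.3665231 ]
```

View pics/v4.png

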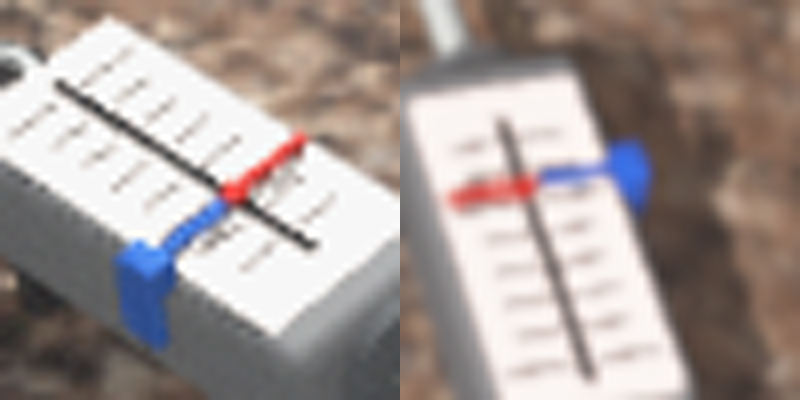

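Now almost level. The red bar is about 1.5 mm short in both panels (side: red 5 px behind the blue line at (235,192); scene: 7 px at (535,185)). I'll nudge it and hold for over 3 s.

```bash
python3 -m pendant '[[0,-0.0015,0,0,0,0,0],[0,0,0,0,0,0,0],[0,0,0,0,0,0,0],[0,0,0,0,0,0,0],[0,0,0,0,0,0,0],[0,0,0,0,0,0,0],[0,0,0,0,0,0,0],[0,0,0,0,0,0,0],[0,0,0,0,0,0,0],[0,0,0,0,0,0,0],[0,0,0,0,0,0,0],[0,0,0,0,0,0,0]]'
python3 -m pendant '[[0,0,0,0,0,0,0],[0,0,0,0,0,0,0],[0,0,0,0,0,0,0],[0,0,0,0,0,0,0],[0,0,0,0,0,0,0],[0,0,0,0,0,0,0],[0,0,0,0,0,0,0],[0,0,0,0,0,0,0],[0,0,0,0,0,0,0],[0,0,0,0,0,0,0],[0,0,0,0,0,0,0],[0,0,0,0,0,0,0]]'
python3 -m pendant '[[0,0,0,0,0,0,0],[0,0,0,0,0,0,0],[0,0,0,0,0,0,0],[0,0,0,0,0,0,0],[0,0,0,0,0,0,0],[0,0,0,0,0,0,0],[0,0,0,0,0,0,0],[0,0,0,0,0,0,0],[0,0,0,0,0,0,0],[0,0,0,0,0,0,0],[0,0,0,0,0,0,0],[0,0,0,0,0,0,0]]'; python3 -c "
from s import *
need([554.3,-8.3,40.4]);a=snap('side','side5')['image'];b=snap('scene','scene5')['image']
r=lambda i:cv2.resize(i,(400,400),interpolation=2)
cv2.imwrite('pics/v5.png',np.hstack([r(a[195:245,140:190]),r(b[200:250,310:360])])[:,:,::-1])"
```

```text
clock: 6.8
position: [594.8, -45.0, 40.4]
ee_rot: [-0.404, 0.915, 0.001, -0.001]
contact_force: [-8.0, 12.0, 10.8]
gripper_width: 13.3
grasp_force: 60.7
clock: 8.0
position: [594.9, -45.0, 40.4]
ee_rot: [-0.404, 0.915, 0.001, -0.001]
contact_force: [-7.4, 11.3, 9.8]
gripper_width: 12.8
grasp_force: 60.7
clock: 9.2
position: [594.8, -45.0, 40.4]
ee_rot: [-0.404, 0.915, 0.001, -0.001]
contact_force: [-6.8, 12.4, 10.5]
gripper_width: 12.9
grasp_force: 60.7
tool move mm [ 0.1 54.7  0.2] yaw y 137.71 tilt [-0.002  0.002 -1.   ] 12.905317192138554 9.2 [594.84799142 -45.00882278  40.39409184]
```

View pics/v5.png

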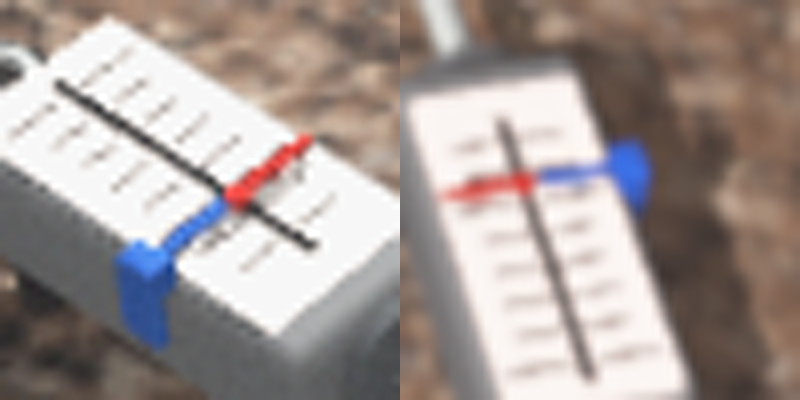

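The red and blue bars are now in one line in both views, meeting at side (235,197) and scene (535,180). The hold has lasted over 3.5 s without moving.

```bash
python3 -c "
from bench import arm
print(arm.job_done())"
```

```text
the job is handed in; nothing more can be done
None
```

I gripped the handle and drew it out about 55 mm until the red pointer lined up with the blue marker in both camera views, held it there for over 3 s, and handed the job in still gripping; no verdict came back.

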